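# Load the electrode heads into the disinfection carousel

### The arm

A 7-joint arm with a two-finger parallel gripper is mounted at the origin on a cart in front of the work surface, level with it; the furniture and walls round the work are solid. World frame = base frame: x ahead of the robot, y to its left, z up, the work surface at z = 0. Lengths are in m, angles in rad, forces in N, time in s.
With the tool pointing down it reaches from about 0.425 to 1.025 m from the base axis. Payload 9.4 kg.
Tool frame: the origin (TCP) lies on the centre line of the jaws, within the pads' length; the fingertips stand 25 mm ahead of it and the grasp point (between the pads) lies 6 mm ahead of it; z points along the fingers, y is the line along which they close (so a half turn about z gives the same grasp; the last joint's range is limited). The gripper opens to 85 mm and grips with 20 to 120 N. Pads are 22 mm wide; open, the fingers measure 114 mm over their backs; the gripper's body (76 mm by 85 mm) begins 54 mm behind the grasp point. The pads swing forward as they close: fully open they stand 13 mm farther back than shut.
Start: joints at [1.054, 0.599, -0.003, 1.599, 0.002, 0.943, -0.08], TCP at [0.309, -0.656, 0.256] pointing down, gripper open.
Joint ranges: [-2.57, 2.57], [-0.35, 1.97], [-1.29, 1.29], [0.11, 2.56], [-1.05, 4.19], [0.11, 1.86], [-2.63, 2.63]. Speed limits (rad/s): [2.22, 2.22, 3.01, 3.01, 3.14, 3.14, 3.14].

### API

Orientations are given as a unit quaternion [w, x, y, z].
In Python, from station import status, cams, job gives the robot as it stands. The module is installed in compiled form; this text tells all that it offers.
- The arm moves only by the shell command python3 -m creep 'ROWS' [FORCE]. ROWS is JSON, one flat list of numbers, 7 for each row, row after row: the finger opening in mm, from 0 to 85.4, then the shift along the tool's x, y, z in mm, then the turn, a rotation vector about the tool's x, y, z in rad. In form: [hand, tx, ty, tz, rx, ry, rz, hand, tx, ty, tz, rx, ry, rz, ...]. A call has 1 to 5 rows; each row is the pose to reach, as a shift and turn from the pose commanded when the call began, along the tool's axes at that moment; what a row does not reach only later rows make up. A row lasts 1/12 s, in which the tool goes at most 41.7 mm and 7.16 degrees, less where a joint would pass 70% of its speed; a pose out of reach is approached as far as the arm can. A call with a gripper value outside its range is refused whole. The fingers move at their own pace and stop on an object; FORCE is the grip in N (left out, the last holds). Time passes only in rows, so rows that repeat a pose let the fingers close. It gives the time, the measured TCP pose, the force, the opening and the grip force at its end, in the units of the state.
- status.observe(): the state, without advancing time (a new reading comes with each control period).
- cams.capture(name): name is "side" or "top" or "wrist"; returns (picture, depth): 384x512x3 uint8, red, green, blue; 384x512 float32, m along the optical axis (not along the pixel's ray), 0 where there is no reading.
- cams.camera_params(name): a dict with "fx", "fy", "cx", "cy" (pixels), "dist_coeffs" ([k1, k2, p1, p2, k3] as OpenCV has them; the pictures are not rectified), "world_from_camera" (4x4, takes a point from camera to world coordinates). Camera axes: x right, y down, z forward; pixel columns grow to the right and rows downward; lengths in m; the calibration is good to about 2 mm. A picture is of the moment at which its call begins: read the wrist's pose just before it. camera_params takes no time and is no camera call; for the wrist camera it gives the pose at the moment of the call.
- job.job_done(): hands the job in; it is judged then, once.
The state is a dict: "t": time; "joints": joint angles; "qd": joint speeds; "tau": joint torques, N m; "tool_pos": TCP position; "orientation": TCP orientation; "ft_force": force on the tool from outside, world axes, zero at the start; "wrist_torque": the same for the moment, N m; "gripper_width": opening from 0.0 (shut) to 1.0 (fully open); "finger_force": force on a finger pad.
Only numpy, scipy, OpenCV 4.12 (cv2) and the standard library are available. Lean on these libraries where they do the work, as an engineer would, in place of code of your own. Each camera call takes 0.05 s, during which the arm holds its last target. There are 200 camera calls.

### The job

Load the two larger electrode heads into the disinfection carousel, one by one: the largest into the wide pocket and the middle-sized one into the narrow pocket, each stem up and lying flat on the pocket's floor. The clear cover lets you reach only the pocket that is in the open front half, so turn the rotor by its crank to bring each pocket round. Leave the smallest head standing where it is.

Things in the scene. Friction and masses are not known exactly. Their poses are not given: they have to be found in the camera images.
- electrode_0: largest electrode head: light grey disc 65 mm in diameter and 12 mm thick with an upright stem (16 mm in diameter, reaching to 46 mm high, with a thin ring round it) on its middle; 60 to 120 g, loose, standing disc down. Origin: centre of the disc's underside; z up along the stem
- electrode_1: middle-sized electrode head: dark disc 55 mm in diameter, otherwise the same shape and heights as the largest (disc 12 mm thick, stem 16 mm in diameter up to 46 mm). Origin: centre of the underside; z up along the stem
- electrode_2: smallest of the three loose heads: light grey disc 45 mm in diameter, same stem and heights. A bystander, to be left where it stands. Origin: centre of the underside; z up
- carousel: disinfection carousel, a fixed square white housing 230 x 230 mm. Origin: centre of its underside, on the rotor axis; x to its back, y to its left, z up. The front (x below -18 mm) is open above, with walls 40 mm high and 4 mm thick; the rear has a clear flat cover, 68 to 74 mm high, under which a seated head (top at 64 mm) passes. The collar on the axis reaches 77 mm
- rotor (a joint): angle of the carousel's rotor about the upright axis, rad, counter-clockwise from above positive, range -6.2 to 6.2, turns with light friction and stays where it is left. At 0 the wide pocket is in the middle of the open front half (carousel x = -62 mm), at +pi or -pi the narrow pocket is. At both the crank points sideways, out of the way
- pocket_wide (a point): centre of the floor of the wide round pocket, 72 mm in diameter and 16 mm deep, 62 mm from the rotor's axis. The floor is 18 mm above the worktop, the rim 34 mm. For the largest head
- pocket_narrow (a point): centre of the floor of the narrow round pocket, 60 mm in diameter and 16 mm deep, 62 mm from the axis, across the axis from the wide one; same heights. For the middle-sized head
- crank_knob (a point): point to grip on the crank's knob: a black upright round knob 18 mm in diameter, from 83 to 114 mm above the worktop, 44 mm from the axis, 90 degrees from both pockets (at rotor angle 0 it is on the carousel's +y side). This point is on the knob's axis, 104 mm above the worktop. The crank arm below it is 77 to 84 mm high. The knob is fixed to the rotor and may turn between the fingers

How it is judged:
At the end, for the whole second after the job is handed in: The largest head lies in the wide pocket and the middle-sized head in the narrow pocket, each within 6 mm of the pocket's centre, its underside within 4 mm of the pocket floor's height, upright within 0.1 rad and at rest (under 0.02 m/s); the rotor stands still (under 0.1 rad/s) (horizontal distance between electrode_0 and pocket_wide below 0.006 m and z of electrode_0 in the frame of pocket_wide between -0.004 and 0.004 m and angle between each of electrode_0, electrode_1's own z axis and vertical below 0.1 rad and linear speed of each of electrode_0, electrode_1 below 0.02 m/s and horizontal distance between electrode_1 and pocket_narrow below 0.006 m and z of electrode_1 in the frame of pocket_narrow between -0.004 and 0.004 m and velocity of joint rotor between -0.1 and 0.1 rad/s); the robot touches nothing.
It fails at once if the smallest head is moved more than 30 mm from its start or knocked over (distance of electrode_2 from where it was at the start of the episode above 0.03 m or angle between electrode_2's own z axis and vertical above 0.5 rad).
It also fails if it takes over 72 s, if anything falls off the work surface, if the arm or the gripper's body presses on something with over 40 N, if the wrist force passes 120 N, or if a joint passes its speed limit or range.

## Working session

There is one attempt and no reset: what is moved stays moved. The work goes in short steps, Python scripts to look and compute and a shell command to move; the robot and the scene stay as the last step left them, time stands still between calls to the robot, and variables do not carry over. Pictures are saved under pics/ and viewed, at most 10 in all, crops included, and the job is handed in when it is done.

```bash
mkdir -p pics
cat > h.py <<'E'
import numpy as np,cv2
from station import status,cams,job
def cap(n,f=None):
    p=cams.camera_params(n); im,d=cams.capture(n)
    if f: cv2.imwrite('pics/'+f,im[:,:,::-1])
    return im,d,p
def ray(p,uv,z):
    K=np.array([[p['fx'],0,p['cx']],[0,p['fy'],p['cy']],[0,0,1]]);
    u=cv2.undistortPoints(np.array(uv,float).reshape(-1,1,2),K,np.array(p['dist_coeffs'],float)).reshape(-1,2)
    T=np.array(p['world_from_camera']); r=np.c_[u,np.ones(len(u))]@T[:3,:3].T
    return T[:3,3]+r*((z-T[2,3])/r[:,2])[:,None]
E
python3 - <<'E'
from h import *
s=status.observe(); print(s['t'],s['tool_pos'],s['orientation'],s['gripper_width'],s['ft_force'])
for n in('top','side'):
    im,d,p=cap(n,n+'0.png'); print(n,p['fx'],np.round(p['world_from_camera'],3).tolist())
E
```

```text
0.0 [ 0.30848569 -0.65562088  0.25541209] [-7.45073826e-04  9.75910495e-01  2.18169864e-01 -2.46151109e-04] 0.9990608232071776 [-0.5597775  -0.0243969   0.13911053]
top 484.2910159677158 [[0.023, -0.985, 0.172, 0.36], [-1.0, -0.023, 0.004, 0.114], [0.0, -0.172, -0.985, 0.914], [0.0, 0.0, 0.0, 1.0]]
side 467.53947152344745 [[0.92, -0.261, 0.291, 0.24], [-0.391, -0.619, 0.681, -0.464], [0.002, -0.741, -0.672, 0.655], [0.0, 0.0, 0.0, 1.0]]
```

View pics/top0.png

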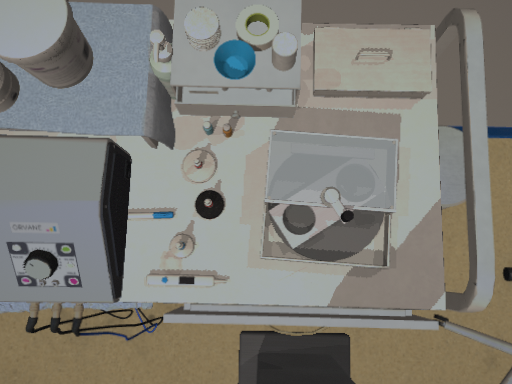

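View pics/side0.png

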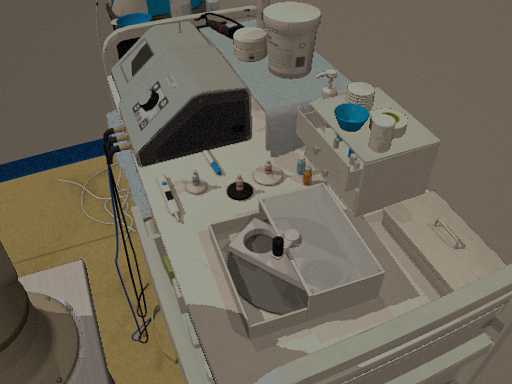

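The top view shows the three heads at about (199,165) largest, (209,205) middle-sized and (181,245) smallest. The carousel spans about (263–397, 130–268), with the knob at (347,215) and the narrow pocket in front at (300,217). The side view agrees with this.

Run:
```python
from h import *
im=cv2.imread('pics/top0.png'); 
c=im[120:280,160:420]; cv2.imwrite('pics/crop0.png',cv2.resize(c,None,fx=3,fy=3,interpolation=cv2.INTER_CUBIC))
```

```text
(no output)
```

View pics/crop0.png

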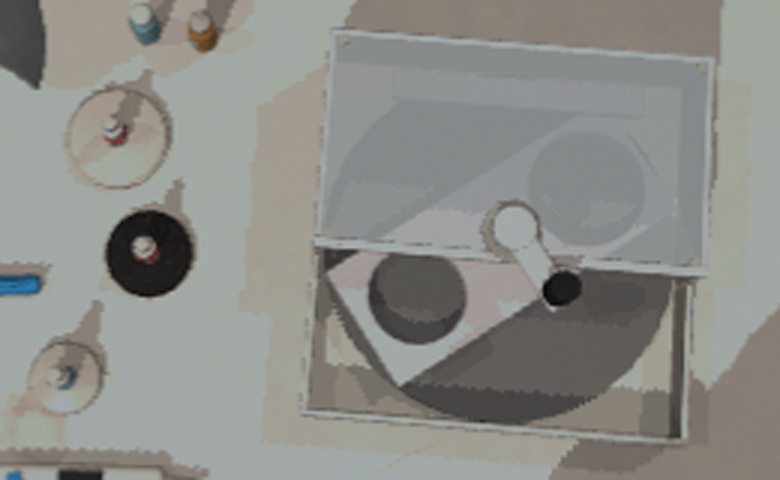

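The enlarged crop (×3) shows the disc centres at (119,137), (150,253) and (66,377), the knob top at (563,286), the collar at (516,226) and the narrow pocket rim at (417,292).

Run:
```python
from h import *
p=cams.camera_params('top')
def R(u,v,z): return ray(p,[[u/3+160-.33,v/3+120-.33]],z)[0]
pts=dict(TL=(332,32,.074),TR=(712,60,.074),BL=(317,242,.074),BR=(705,273,.074),fl=(304,413,.04),fr=(685,440,.04),e0=(119,137,.012),e1=(150,253,.012),e2=(66,377,.012),s0=(115,126,.046),s1=(145,243,.046),s2=(66,371,.046),knob=(563,286,.112),collar=(516,226,.077),narrow=(417,294,.034))
P={k:R(*v) for k,v in pts.items()}
for k in P: print(k,np.round(P[k],4))
q=(P['TL']+P['TR']+P['fl']+P['fr'])/4;print('centre',q)
for a,b in(('TR','TL'),('BR','BL'),('fr','fl')): d=P[b]-P[a];print(np.hypot(d[0],d[1]),np.arctan2(-d[0],d[1]))
d=P['TL']-P['fl'];print(np.hypot(*d[:2]),np.arctan2(d[1],d[0])); d=P['TR']-P['fr'];print(np.hypot(*d[:2]),np.arctan2(d[1],d[0]))
for k in('knob','narrow'):
  d=P[k]-q;print(k,np.hypot(*d[:2]),np.arctan2(d[1],d[0]))
# depth check of plane
s=status.observe(); print(s['tool_pos'])
from scipy.spatial.transform import Rotation as Ro
w=s['orientation'];print(np.round(Ro.from_quat([*w[1:],w[0]]).as_matrix(),3))
```

```text
TL [0.6117 0.1035 0.074 ]
TR [ 0.5993 -0.1226  0.074 ]
BL [0.4844 0.1097 0.074 ]
BR [ 0.4716 -0.1156  0.074 ]
fl [0.3864 0.115  0.04  ]
fr [ 0.3764 -0.1105  0.04  ]
e0 [0.558  0.2366 0.012 ]
e1 [0.4842 0.2138 0.012 ]
e2 [0.4059 0.2622 0.012 ]
s0 [0.5573 0.2347 0.046 ]
s1 [0.4855 0.2133 0.046 ]
s2 [0.4077 0.2568 0.046 ]
knob [ 0.4574 -0.0269  0.112 ]
collar [ 0.4961 -0.006   0.077 ]
narrow [0.4598 0.048  0.034 ]
centre [ 0.4934615  -0.00363123  0.057     ]
0.22653247700766402 -0.054632350467728755
0.22566634902719584 -0.056704596360251165
0.22573126660020737 -0.0444637520457972
0.225572975998382 -0.05095674549119342
0.22327612179224973 -0.054559639475182505
knob 0.04292153258714628 -2.5697842183319053
narrow 0.06166489710058903 2.148513087780488
[ 0.30847844 -0.65567109  0.25550437]
[[ 0.905  0.426 -0.001]
 [ 0.426 -0.905  0.001]
 [-0.    -0.001 -1.   ]]
```

```bash
python3 -m creep '[85,100.5,-126.4,0,0,0,0.44,85,100.5,-126.4,0,0,0,0.44,85,100.5,-126.4,0,0,0,0.44,85,100.5,-126.4,0,0,0,0.44,85,100.5,-126.4,0,0,0,0.44]' 60
python3 -m creep '[85,37,-157,0,0,0,0,85,37,-157,0,0,0,0,85,37,-157,0,0,0,0,85,37,-157,0,0,0,0]'
python3 -m creep '[85,37,-157,0,0,0,0,85,37,-157,0,0,0,0,85,37,-157,0,0,0,0,85,37,-157,0,0,0,0]'
```

```text
t: 0.52
tool_pos: [0.3485, -0.4912, 0.2558]
orientation: [-0.003, 1.0, 0.002, -0.0]
ft_force: [0.4, 0.3, -0.2]
gripper_width: 0.996
finger_force: 0.0
t: 0.85
tool_pos: [0.3829, -0.3395, 0.2561]
orientation: [-0.0, 1.0, 0.0, -0.0]
ft_force: [1.0, 0.2, -0.7]
gripper_width: 0.996
finger_force: 0.0
t: 1.18
tool_pos: [0.42, -0.1825, 0.2563]
orientation: [-0.0, 1.0, 0.001, 0.0]
ft_force: [0.9, -0.1, -0.3]
gripper_width: 0.995
finger_force: 0.0
```

```bash
python3 -m creep '[85,37,-157,0,0,0,0,85,37,-157,0,0,0,0,85,37,-157,0,0,0,0,85,37,-157,0,0,0,0,85,37,-157,0,0,0,0]'
python3 - <<'E'
from h import *
im,d,p=cap('wrist','w1.png'); print(np.round(p['world_from_camera'],3).tolist(),p['fx'])
E
```

```text
t: 1.6
tool_pos: [0.4588, -0.0209, 0.2563]
orientation: [-0.001, 1.0, 0.005, 0.001]
ft_force: [0.6, -0.2, 0.3]
gripper_width: 0.992
finger_force: 0.0
[[0.01, -0.954, -0.3, 0.537], [-1.0, -0.01, -0.002, -0.019], [-0.001, 0.3, -0.954, 0.374], [0.0, 0.0, 0.0, 1.0]] 297.87538267508666
```

View pics/w1.png

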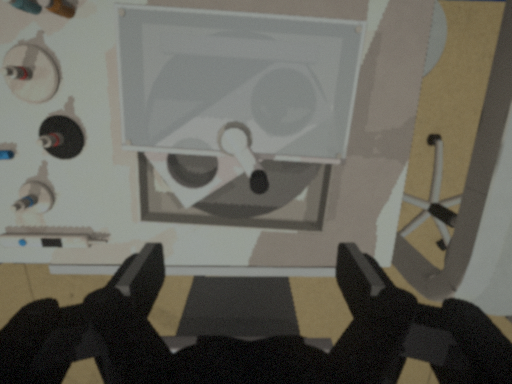

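The wrist view shows the knob top at (259,181), the collar at (235,138) and the narrow pocket at (193,167).

Run:
```python
from h import *
p=cams.camera_params('wrist')
im=cv2.imread('pics/w1.png');g=im.max(2);m=(g<45).astype(np.uint8);n,l,st,c=cv2.connectedComponentsWithStats(m[:230])
for i in range(1,n):
  if st[i,4]>80: print(st[i],c[i])
f=lambda u,v,z:print(np.round(ray(p,[[u,v]],z)[0],4))
f(259,182,.114);f(259,173,.114);f(235,134,.077)
for u,v in((119,6),(364,21),(123,148),(342,161)): f(u,v,.074)
for u,v in((140,220),(327,230)): f(u,v,.04)
f(193,169,.034)
f(32,72,.012);f(61,137,.012)
s=status.observe();print(s['tool_pos'],s['orientation'])
```

```text
[  40  116   43   42 1052] [ 63.87357414 135.51996198]
[251 171  17  22 299] [258.72575251 181.63210702]
[429 204  27  21 275] [441.41818182 212.92727273]
[ 0.4609 -0.0316  0.114 ]
[ 0.4693 -0.0314  0.114 ]
[ 0.4993 -0.0083  0.077 ]
[0.6113 0.0942 0.074 ]
[ 0.6009 -0.125   0.074 ]
[0.4841 0.1053 0.074 ]
[ 0.4724 -0.1177  0.074 ]
[0.3903 0.1097 0.04  ]
[ 0.3787 -0.1187  0.04  ]
[0.453  0.0432 0.034 ]
[0.5602 0.2263 0.012 ]
[0.4864 0.2059 0.012 ]
[ 0.45780548 -0.02424398  0.2561759 ] [-4.52366291e-04  9.99993111e-01  3.68110581e-03  1.50047961e-04]
```

```bash
python3 -m creep '[85,1,1,35,0,0,0,85,1,1,70,0,0,0,85,1,1,105,0,0,0,85,1,1,142,0,0,0,85,1,1,142,0,0,0]' 30
python3 -m creep '[10,0,0,0,0,0,0,10,0,0,0,0,0,0,10,0,0,0,0,0,0,10,0,0,0,0,0,0,10,0,0,0,0,0,0]' 30
```

```text
t: 2.07
tool_pos: [0.4552, -0.0301, 0.1087]
orientation: [0.0, 1.0, -0.0, -0.005]
ft_force: [-0.1, 0.0, 0.2]
gripper_width: 0.994
finger_force: 0.0
t: 2.48
tool_pos: [0.4587, -0.0289, 0.1161]
orientation: [-0.0, 1.0, -0.0, 0.002]
ft_force: [0.5, 0.0, 0.8]
gripper_width: 0.291
finger_force: 0.0
```

```bash
python3 -m creep '[10,0,0,0,0,0,0,10,0,0,0,0,0,0,10,0,0,0,0,0,0,10,0,0,0,0,0,0,10,0,0,0,0,0,0]' 30
python3 - <<'E'
from h import *
im,d,p=cap('top','t1.png');s=status.observe();print(s['tool_pos'],s['gripper_width'],s['ft_force'])
E
```

```text
t: 2.9
tool_pos: [0.4586, -0.0289, 0.1158]
orientation: [-0.0, 1.0, -0.0, 0.001]
ft_force: [-1.4, -0.5, 14.9]
gripper_width: 0.199
finger_force: 28.9
[ 0.45857983 -0.02886324  0.11583836] 0.19709875471441834 [-1.43102855 -0.3082244  14.87674696]
```

```bash
python3 -m creep '[10,3,4.1,0,0,0,0,10,6.6,7.7,0,0,0,0,10,10.4,10.9,0,0,0,0,10,14.7,13.7,0,0,0,0,10,19.2,16,0,0,0,0]' 40
python3 -m creep '[10,4.7,1.7,0,0,0,0,10,9.9,2.9,0,0,0,0,10,15,3.4,0,0,0,0,10,15,3.4,0,0,0,0,10,15,3.4,0,0,0,0]'
python3 -m creep '[10,0,0,0,0,0,0,10,0,0,0,0,0,0,35,0,0,0,0,0,0,45,0,0,0,0,0,0,45,0,0,0,0,0,0]'
python3 -m creep '[45,0,0,-40,0,0,0,45,0,0,-80,0,0,0,45,0,0,-120,0,0,0,45,0,0,-120,0,0,0,45,0,0,-120,0,0,0]'
```

```text
t: 3.37
tool_pos: [0.4768, -0.0435, 0.1155]
orientation: [-0.001, 1.0, 0.001, 0.0]
ft_force: [-2.5, 7.1, 11.7]
gripper_width: 0.193
finger_force: 39.7
t: 3.78
tool_pos: [0.4926, -0.0479, 0.1156]
orientation: [-0.0, 1.0, 0.0, 0.001]
ft_force: [0.2, 2.0, 8.5]
gripper_width: 0.197
finger_force: 39.5
t: 4.2
tool_pos: [0.4921, -0.0483, 0.1146]
orientation: [0.0, 1.0, -0.0, 0.0]
ft_force: [-0.8, 0.4, 0.7]
gripper_width: 0.529
finger_force: 0.0
t: 4.62
tool_pos: [0.493, -0.0484, 0.2365]
orientation: [0.0, 1.0, -0.0, 0.002]
ft_force: [0.2, 0.5, -0.2]
gripper_width: 0.528
finger_force: 0.0
```

```bash
python3 -m creep '[60,-4,-150,0,0,0,0,60,-4,-150,0,0,0,0,60,-4,-150,0,0,0,0,60,-4,-150,0,0,0,0]'
python3 -m creep '[60,-3,-112,0,0,0,0,60,-3,-112,0,0,0,0,60,-3,-112,0,0,0,0,60,-3,-112,0,0,0,0,60,-3,-112,0,0,0,0]'
python3 -m creep '[60,0,0,0,0,0,0,60,0,0,0,0,0,0,60,0,0,0,0,0,0]'
python3 - <<'E'
from h import *
a,_,_=cap('wrist','w2.png');b,_,_=cap('top','t2.png')
b=cv2.resize(b[120:280,240:420],None,fx=2.4,fy=2.4,interpolation=cv2.INTER_CUBIC)
a=a[:,100:460] 
c=np.zeros((384,800,3),np.uint8);c[:,:360]=a;c[:,368:368+432]=b[:384,:432]
cv2.imwrite('pics/c2.png',c[:,:,::-1])
E
```

```text
t: 4.95
tool_pos: [0.487, 0.1056, 0.233]
orientation: [-0.0, 1.0, 0.001, -0.001]
ft_force: [0.4, -0.5, 0.4]
gripper_width: 0.701
finger_force: 0.0
t: 5.37
tool_pos: [0.484, 0.2153, 0.2327]
orientation: [0.0, 1.0, 0.002, -0.001]
ft_force: [-0.3, -0.4, -0.3]
gripper_width: 0.702
finger_force: 0.0
t: 5.62
tool_pos: [0.4851, 0.2121, 0.2339]
orientation: [0.0, 1.0, -0.001, -0.0]
ft_force: [-0.1, -0.2, -0.6]
gripper_width: 0.701
finger_force: 0.0
```

View pics/c2.png

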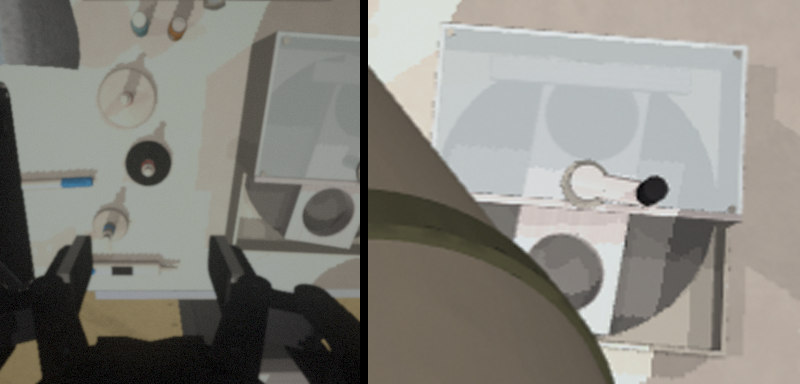

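The left half (wrist) shows the middle-sized disc at (248,163), the largest at (227,98) and the narrow pocket at (428,212). The right half (top) shows the narrow pocket now in the middle of the front at about (322,233) and the knob at (358,200).

Run:
```python
from h import *
p=cams.camera_params('wrist')
f=lambda n,u,v,z,p=p:print(n,np.round(ray(p,[[u,v]],z)[0],4))
im=cv2.imread('pics/w2.png');m=(im.max(2)<60).astype(np.uint8)
m[:100]=0;m[210:]=0
cs,_=cv2.findContours(m,cv2.RETR_EXTERNAL,cv2.CHAIN_APPROX_NONE)
for c in cs:
  if len(c)>60:
    e=cv2.fitEllipse(cv2.convexHull(c));print(e);f('dark',*e[0],.010)
f('e1',247.5,163,.012);f('s1',247.5,162,.046);f('e0',227,97.5,.012);f('s0',228,97,.046);f('nar',428,211,.034)
f('FL corner',342,175,.074)
q=cams.camera_params('top')
f('nar',322,232.5,.034,q);f('knob',358.3,199,.114,q);f('collar',330.8,195.5,.077,q)
s=status.observe();print(s['tool_pos'])
```

```text
((247.84640502929688, 162.64125061035156), (42.495086669921875, 42.93715286254883), 67.95377349853516)
dark [0.488  0.2155 0.01  ]
((68.34933471679688, 147.6033172607422), (97.09945678710938, 347.49896240234375), 171.3701629638672)
dark [0.5063 0.4231 0.01  ]
e1 [0.488  0.2159 0.012 ]
s1 [0.4966 0.2157 0.046 ]
e0 [0.561 0.238 0.012]
s0 [0.5617 0.2346 0.046 ]
nar [0.4362 0.0081 0.034 ]
FL corner [0.4899 0.1245 0.074 ]
nar [0.4338 0.0055 0.034 ]
knob [ 0.4844 -0.0449  0.114 ]
collar [ 0.4952 -0.0045  0.077 ]
[0.48529294 0.21253798 0.2342213 ]
```

```bash
python3 -m creep '[60,1,-2,40,0,0,0,60,1,-2,80,0,0,0,60,1,-2,120,0,0,0,60,1,-2,160,0,0,0,60,1,-2,188,0,0,0]' 50
python3 -m creep '[60,0,0,0,0,0,0,60,0,0,0,0,0,0,10,0,0,0,0,0,0,10,0,0,0,0,0,0,10,0,0,0,0,0,0]'
python3 -m creep '[10,0,0,0,0,0,0,10,0,0,0,0,0,0,10,0,0,0,0,0,0,10,0,0,0,0,0,0,10,0,0,0,0,0,0]'
```

```text
t: 6.13
tool_pos: [0.4856, 0.2148, 0.0436]
orientation: [0.0, 1.0, -0.001, -0.001]
ft_force: [-0.5, 1.2, 0.1]
gripper_width: 0.705
finger_force: 0.0
t: 6.55
tool_pos: [0.4871, 0.2161, 0.0483]
orientation: [-0.001, 1.0, -0.0, 0.001]
ft_force: [-1.0, -0.5, -0.1]
gripper_width: 0.283
finger_force: 0.0
t: 6.97
tool_pos: [0.4869, 0.2161, 0.0481]
orientation: [-0.001, 1.0, -0.0, 0.001]
ft_force: [-0.3, -0.7, 12.1]
gripper_width: 0.137
finger_force: 48.9
```

```bash
python3 -m creep '[10,0,0,-30,0,0,0,10,0,0,-70,0,0,0,10,0,0,-110,0,0,0,10,0,0,-150,0,0,0,10,0,0,-150,0,0,0]'
python3 -m creep '[10,-27,35,0,0,0,0,10,-27,70,0,0,0,0,10,-27,105,0,0,0,0,10,-27,105,0,0,0,0]'
python3 -m creep '[10,-26,35,0,0,0,0,10,-26,70,0,0,0,0,10,-26,104,0,0,0,0,10,-26,104,0,0,0,0]'
python3 -m creep '[10,0,0,0,0,0,0,10,0,0,0,0,0,0,10,0,0,0,0,0,0,10,0,0,0,0,0,0,10,0,0,0,0,0,0]'
python3 - <<'E'
from h import *
a,_,_=cap('wrist','w3.png');b,_,_=cap('side','s3.png')
b=b[180:340,190:400]
b=cv2.resize(b,(420,320),interpolation=cv2.INTER_CUBIC)
c=np.zeros((384,800,3),np.uint8);c[:,:370]=a[:,70:440];c[:320,376:796]=b
cv2.imwrite('pics/c3.png',c[:,:,::-1])
E
```

```text
t: 7.38
tool_pos: [0.4887, 0.2168, 0.2039]
orientation: [-0.003, 1.0, -0.0, 0.005]
ft_force: [1.0, -0.4, -1.4]
gripper_width: 0.133
finger_force: 49.5
t: 7.72
tool_pos: [0.4579, 0.104, 0.1972]
orientation: [0.001, 1.0, -0.004, -0.0]
ft_force: [-0.5, -0.0, -1.4]
gripper_width: 0.133
finger_force: 49.5
t: 8.05
tool_pos: [0.4321, 0.0007, 0.197]
orientation: [0.001, 1.0, -0.004, 0.0]
ft_force: [-0.4, 0.3, -1.8]
gripper_width: 0.133
finger_force: 49.5
t: 8.47
tool_pos: [0.4332, 0.0078, 0.1963]
orientation: [-0.0, 1.0, 0.001, 0.0]
ft_force: [-0.3, 1.0, -0.3]
gripper_width: 0.139
finger_force: 49.5
```

View pics/c3.png

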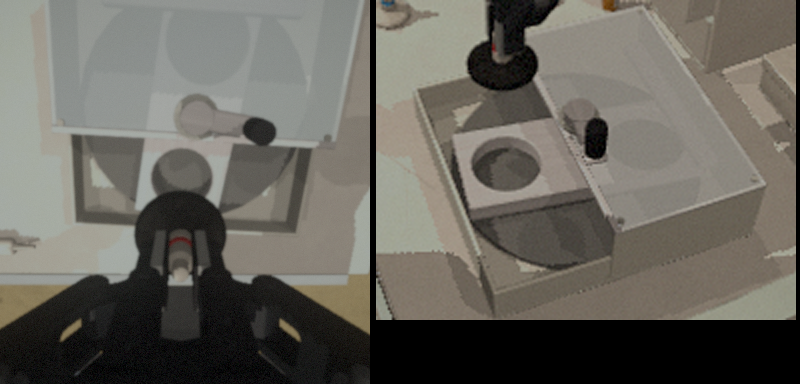

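The wrist half shows the held disc at about (250,237) and the narrow pocket at (251,172). In the side half the pocket rim is an ellipse spanning crop columns 471–542 and rows 136–192, and the held disc's top is centred at about (503,63).

Run:
```python
from h import *
p=cams.camera_params('wrist');q=cams.camera_params('side');t=cams.camera_params('top')
f=lambda n,p,u,v,z:print(n,np.round(ray(p,[[u,v]],z)[0],4))
S=lambda x,y:(190+(x-376)/2-.25,180+y/2-.25)
f('poc side',q,*S(506.5,164),.034)
f('disc side',q,*S(503,63),.16)
for x in (150,212):f('poc w edge',p,70+x,172,.034)
f('poc w top',p,70+181,148,.034)
for x in (135,226):f('disc w edge',p,70+x,237,.16)
f('disc top',p,70+181,192,.160)
f('collar w',p,70+197,114,.077)
f('knob w',p,70+260,134,.114);f('knob s',q,*S(597,124),.114)
for u in((419,89),(646,10),(761,185),(613,218)):f('cover/side',q,*S(*u),.074 if u!=(419,89) else .04)
f('corner',q,*S(494,297),.04)
for u in((52,129),(333,146)):f('cover w',p,70+u[0],u[1],.074)
for u in((76,219),(297,231)):f('fr w',p,70+u[0],u[1],.04)
s=status.observe();print(s['tool_pos'],s['orientation'])
```

```text
poc side [0.4316 0.0044 0.034 ]
disc side [4.278e-01 4.000e-04 1.600e-01]
poc w edge [0.4403 0.0372 0.034 ]
poc w edge [ 0.4404 -0.0227  0.034 ]
poc w top [0.4636 0.0073 0.034 ]
disc w edge [0.4342 0.034  0.16  ]
disc w edge [ 0.4343 -0.0178  0.16  ]
disc top [0.4612 0.0079 0.16  ]
collar w [ 0.4974 -0.0048  0.077 ]
knob w [ 0.4868 -0.0447  0.114 ]
knob s [ 0.4864 -0.0467  0.114 ]
cover/side [0.3899 0.1114 0.04  ]
cover/side [0.6115 0.0939 0.074 ]
cover/side [ 0.5952 -0.1253  0.074 ]
cover/side [ 0.4732 -0.1061  0.074 ]
corner [ 0.3717 -0.1151  0.04  ]
cover w [0.4856 0.11   0.074 ]
cover w [ 0.4724 -0.1156  0.074 ]
fr w [0.3935 0.1116 0.04  ]
fr w [ 0.3806 -0.1102  0.04  ]
[0.43313093 0.0075223  0.19621209] [-4.65615097e-05  9.99999759e-01  6.89651179e-04 -5.81226175e-05]
```

```bash
python3 -m creep '[10,0.5,1,30,0,0,0,10,0.5,1,60,0,0,0,10,0.5,1,85,0,0,0,10,0.5,1,105,0,0,0,10,0.5,1,105,0,0,0]'
python3 -m creep '[10,0,0,0,0,0,0,10,0,0,2,0,0,0,10,0,0,4,0,0,0,10,0,0,7,0,0,0,10,0,0,10,0,0,0]'
python3 -m creep '[10,0,0,3,0,0,0,10,0,0,6,0,0,0,10,0,0,9,0,0,0,10,0,0,9,0,0,0]'
```

```text
t: 8.98
tool_pos: [0.4325, 0.0062, 0.0884]
orientation: [0.0, 1.0, 0.0, -0.002]
ft_force: [0.5, -0.6, -1.1]
gripper_width: 0.131
finger_force: 49.5
t: 9.4
tool_pos: [0.4341, 0.0058, 0.0819]
orientation: [-0.0, 1.0, -0.0, 0.001]
ft_force: [-0.2, 0.6, -0.6]
gripper_width: 0.132
finger_force: 49.5
t: 9.73
tool_pos: [0.4334, 0.0057, 0.0717]
orientation: [0.0, 1.0, -0.0, -0.0]
ft_force: [-0.3, 0.4, -1.3]
gripper_width: 0.134
finger_force: 49.5
```

```bash
python3 -m creep '[10,0,0,2,0,0,0,10,0,0,4,0,0,0,10,0,0,5,0,0,0,10,0,0,5,0,0,0,10,0,0,5,0,0,0]'
python3 -m creep '[10,0,0,0,0,0,0,10,0,0,0.5,0,0,0,10,0,0,0.5,0,0,0]'
```

```text
t: 10.15
tool_pos: [0.4335, 0.0057, 0.0672]
orientation: [0.0, 1.0, -0.0, -0.0]
ft_force: [-0.3, 0.2, -0.5]
gripper_width: 0.131
finger_force: 49.5
t: 10.4
tool_pos: [0.4336, 0.0058, 0.0668]
orientation: [-0.0, 1.0, -0.0, 0.0]
ft_force: [0.1, 0.8, -0.9]
gripper_width: 0.136
finger_force: 49.5
```

```bash
python3 -m creep '[30,0,0,0,0,0,0,45,0,0,0,0,0,0,45,0,0,0,0,0,0,45,0,0,-20,0,0,0,45,0,0,-50,0,0,0]' 40
python3 -m creep '[60,0,0,-35,0,0,0,60,0,0,-65,0,0,0,60,27,27,-65,0,0,0,60,53.5,53,-65,0,0,0,60,53.5,53,-65,0,0,0]'
python3 -m creep '[60,0,0,0,0,0,0,60,0,0,0,0,0,0,60,0,0,0,0,0,0]'
python3 - <<'E'
from h import *
a,_,_=cap('wrist','w4.png');b,_,_=cap('side','s4.png')
b=b[180:340,190:400]
b=cv2.resize(b,(420,320),interpolation=cv2.INTER_CUBIC)
c=np.zeros((384,800,3),np.uint8);c[:,:370]=a[:,70:440];c[:320,376:796]=b
cv2.imwrite('pics/c4.png',c[:,:,::-1])
E
```

```text
t: 10.82
tool_pos: [0.4325, 0.0058, 0.1156]
orientation: [0.0, 1.0, 0.0, -0.002]
ft_force: [-0.4, -0.9, 0.5]
gripper_width: 0.528
finger_force: 0.0
t: 11.23
tool_pos: [0.4922, -0.0517, 0.1832]
orientation: [0.001, 1.0, -0.002, 0.004]
ft_force: [0.7, -0.0, 0.7]
gripper_width: 0.704
finger_force: 0.0
t: 11.48
tool_pos: [0.486, -0.0466, 0.1814]
orientation: [-0.0, 1.0, 0.0, -0.001]
ft_force: [1.0, -0.7, -0.0]
gripper_width: 0.705
finger_force: 0.0
```

View pics/c4.png

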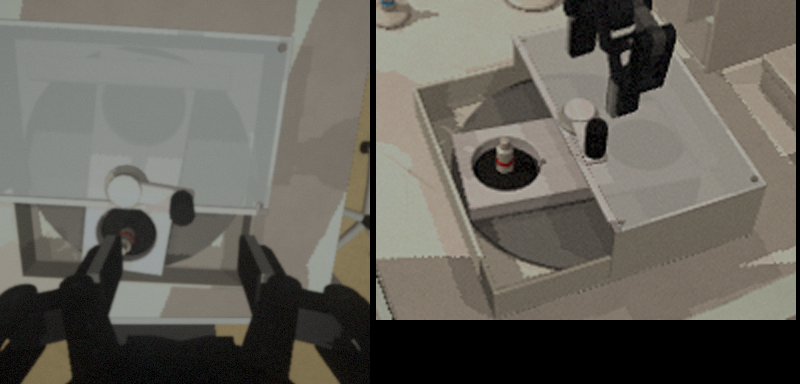

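The middle-sized head is seated upright in the narrow pocket (side half, stem at (505,157)). The knob lies between the fingers (wrist half, (182,208)).

```bash
python3 -m creep '[60,0,0,25,0,0,0,60,0,0,50,0,0,0,60,0,0,66,0,0,0,60,0,0,66,0,0,0,60,0,0,66,0,0,0]' 40
python3 -m creep '[10,0,0,0,0,0,0,10,0,0,0,0,0,0,10,0,0,0,0,0,0,10,0,0,0,0,0,0,10,0,0,0,0,0,0]'
python3 -m creep '[10,0,0,0,0,0,0,10,0,0,0,0,0,0,10,0,0,0,0,0,0,10,0,0,0,0,0,0,10,0,0,0,0,0,0]'
```

```text
t: 12.0
tool_pos: [0.4863, -0.0467, 0.1153]
orientation: [-0.0, 1.0, 0.0, -0.001]
ft_force: [1.3, -0.7, 1.0]
gripper_width: 0.703
finger_force: 0.0
t: 12.42
tool_pos: [0.4874, -0.0478, 0.1168]
orientation: [0.0, 1.0, -0.0, 0.001]
ft_force: [-0.6, -1.6, 7.8]
gripper_width: 0.195
finger_force: 38.8
t: 12.83
tool_pos: [0.4875, -0.0478, 0.1168]
orientation: [0.0, 1.0, -0.0, 0.001]
ft_force: [-0.9, -1.7, 7.2]
gripper_width: 0.192
finger_force: 38.8
```

Run:
```python
import numpy as np
a=-1.754-0.1952*np.arange(16);x=44*np.cos(a);y=44*np.sin(a)
for k in range(0,15,5): print([(round(x[i]-x[k],1),round(y[k]-y[i],1)) for i in range(k+1,k+6)])
```

```text
[(np.float64(-8.2), np.float64(-2.4)), (np.float64(-15.9), np.float64(-6.3)), (np.float64(-22.6), np.float64(-11.6)), (np.float64(-28.1), np.float64(-18.2)), (np.float64(-32.3), np.float64(-25.7))]
[(np.float64(-2.6), np.float64(-8.2)), (np.float64(-3.7), np.float64(-16.7)), (np.float64(-3.0), np.float64(-25.2)), (np.float64(-0.7), np.float64(-33.5)), (np.float64(3.1), np.float64(-41.1))]
[(np.float64(5.3), np.float64(-6.8)), (np.float64(11.8), np.float64(-12.4)), (np.float64(19.2), np.float64(-16.6)), (np.float64(27.3), np.float64(-19.3)), (np.float64(35.8), np.float64(-20.4))]
```

```bash
python3 -m creep '[10,-8.2,-2.4,0,0,0,0,10,-15.9,-6.3,0,0,0,0,10,-22.6,-11.6,0,0,0,0,10,-28.1,-18.2,0,0,0,0,10,-32.3,-25.7,0,0,0,0]' 60
python3 -m creep '[10,-2.6,-8.2,0,0,0,0,10,-3.7,-16.7,0,0,0,0,10,-3,-25.2,0,0,0,0,10,-0.7,-33.5,0,0,0,0,10,3.1,-41.1,0,0,0,0]'
```

```text
t: 13.25
tool_pos: [0.4503, -0.0266, 0.1168]
orientation: [0.003, 1.0, -0.004, -0.003]
ft_force: [-17.1, -23.7, 28.7]
gripper_width: 0.184
finger_force: 62.7
t: 13.67
tool_pos: [0.45, 0.018, 0.1157]
orientation: [0.001, 1.0, -0.001, -0.007]
ft_force: [-17.5, 0.8, 6.0]
gripper_width: 0.186
finger_force: 62.9
```

```bash
python3 -m creep '[10,5.3,-6.8,0,0,0,0,10,11.8,-12.4,0,0,0,0,10,19.2,-16.6,0,0,0,0,10,27.3,-19.3,0,0,0,0,10,35.8,-20.4,0,0,0,0]' 
python3 -m creep '[10,0,0,0,0,0,0,10,0,0,0,0,0,0,10,0,0,0,0,0,0]'
```

```text
t: 14.08
tool_pos: [0.4914, 0.0394, 0.1157]
orientation: [0.001, 1.0, -0.0, -0.002]
ft_force: [-12.6, -2.0, 2.0]
gripper_width: 0.19
finger_force: 62.5
t: 14.33
tool_pos: [0.4941, 0.0395, 0.1158]
orientation: [0.0, 1.0, -0.0, 0.001]
ft_force: [3.0, -3.8, -10.3]
gripper_width: 0.187
finger_force: 61.1
```

```bash
python3 -m creep '[30,0,0,0,0,0,0,45,0,0,0,0,0,0,45,0,0,0,0,0,0,60,0,0,-30,0,0,0,60,0,0,-60,0,0,0]' 50
python3 -m creep '[60,0,0,-40,0,0,0,60,0,0,-60,0,0,0,60,32,-33,-60,0,0,0,60,32,-66,-60,0,0,0,60,32,-97,-60,0,0,0]'
python3 -m creep '[60,11,-35,0,0,0,0,60,22,-70,0,0,0,0,60,33,-100,0,0,0,0,60,33,-100,0,0,0,0,60,33,-100,0,0,0,0]'
python3 -m creep '[60,0,0,0,0,0,0,60,0,0,0,0,0,0,60,0,0,0,0,0,0]'
python3 - <<'E'
from h import *
a,_,_=cap('wrist','w5.png');b,_,_=cap('side','s5.png')
b=b[180:340,190:400]
b=cv2.resize(b,(420,320),interpolation=cv2.INTER_CUBIC)
c=np.zeros((384,800,3),np.uint8);c[:,:370]=a[:,100:470];c[:320,376:796]=b
cv2.imwrite('pics/c5.png',c[:,:,::-1])
E
```

```text
t: 14.75
tool_pos: [0.4925, 0.0401, 0.1755]
orientation: [0.0, 1.0, 0.0, -0.002]
ft_force: [0.4, 0.2, 1.3]
gripper_width: 0.7
finger_force: 0.0
t: 15.17
tool_pos: [0.5272, 0.1388, 0.237]
orientation: [-0.001, 1.0, -0.001, 0.002]
ft_force: [0.7, 0.2, 0.0]
gripper_width: 0.702
finger_force: 0.0
t: 15.58
tool_pos: [0.5583, 0.2392, 0.2356]
orientation: [-0.0, 1.0, 0.002, -0.0]
ft_force: [0.1, -1.2, 0.3]
gripper_width: 0.702
finger_force: 0.0
t: 15.83
tool_pos: [0.5586, 0.2354, 0.2359]
orientation: [0.0, 1.0, -0.001, -0.0]
ft_force: [0.3, -0.7, -0.0]
gripper_width: 0.705
finger_force: 0.0
```

View pics/c5.png

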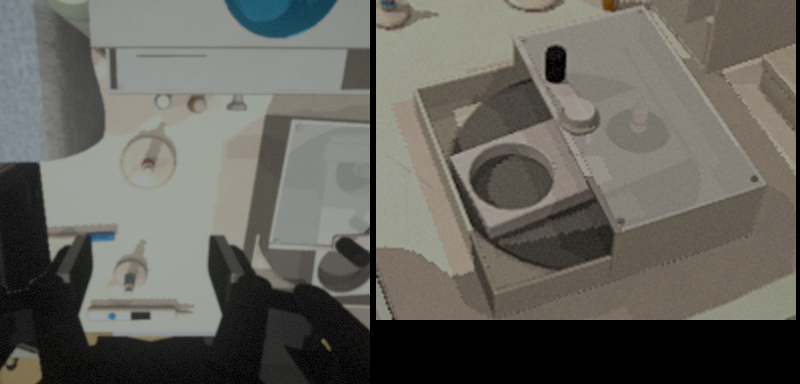

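The wrist half shows the largest disc at (248,162). The side half shows the wide pocket in front, its rim an ellipse centred at about (512,176), with the seated middle-sized head standing under the cover.

Run:
```python
from h import *
im,d,t=cap('top'); q=cams.camera_params('side');w=cams.camera_params('wrist')
for r in (70,84,95,104,109):
  for c in (185,230):
    z=d[r,c]; u=cv2.undistortPoints(np.array([[[c,r]]],float),np.array([[t['fx'],0,t['cx']],[0,t['fy'],t['cy']],[0,0,1]]),np.array(t['dist_coeffs'],float)).ravel()
    print(r,c,np.round(np.array(t['world_from_camera'])@[u[0]*z,u[1]*z,z,1],3)[:3])
f=lambda n,p,u,v,z:print(n,np.round(ray(p,[[u,v]],z)[0],4))
S=lambda x,y:(190+(x-376)/2-.25,180+y/2-.25)
f('wide',q,*S(512,176),.034);f('knob',q,*S(556,50),.114)
f('e0',w,248,162,.012)
s=status.observe();print(s['joints'])
print(np.round(w['world_from_camera'],3)[:3,3])
```

```text
70 185 [0.422 0.14  0.77 ]
70 230 [0.429 0.127 0.756]
84 185 [0.415 0.138 0.778]
84 230 [0.419 0.126 0.767]
95 185 [0.408 0.137 0.785]
95 230 [0.412 0.125 0.775]
104 185 [0.36  0.114 0.914]
104 230 [0.408 0.124 0.779]
109 185 [0.403 0.135 0.79 ]
109 230 [0.405 0.124 0.784]
wide [ 0.4309 -0.0094  0.034 ]
knob [0.4919 0.0405 0.114 ]
e0 [0.5623 0.2389 0.012 ]
[-0.48327496  0.47963109 -0.01437815  1.8991815   0.00979388  0.76275385
 -2.07533367]
[0.637 0.237 0.353]
```

Run:
```python
from h import *
t=cams.camera_params('top');w=cams.camera_params('wrist');q=cams.camera_params('side')
f=lambda n,p,u,v,z:print(n,np.round(ray(p,[[u,v]],z)[0],3))
for z in(0,.1):
  f('towel top cam corner',t,172,145,z);f('towel side cam',q,276,147,z);f('towel side cam2',q,250,97,z);f('cab t',t,230,106,z);f('cab wrist',w,300,94,z);f('cab side base',q,330,188,z)
  f('towel wrist corner',w,203,135,z)
  f('towel wrist low',w,190,158,z)
im=cv2.imread('pics/top0.png')[0:180,100:320]; a=cv2.resize(im,(400,327))
b=cv2.resize(cv2.imread('pics/side0.png')[40:220,180:400],(396,324))
c=np.zeros((330,800,3),np.uint8);c[:327,:400]=a;c[:324,404:800]=b;cv2.imwrite('pics/c6.png',c)
```

```text
towel top cam corner [0.6   0.293 0.   ]
towel side cam [ 0.618  0.326 -0.   ]
towel side cam2 [0.647 0.559 0.   ]
cab t [0.682 0.183 0.   ]
cab wrist [0.638 0.18  0.   ]
cab side base [0.664 0.151 0.   ]
towel wrist corner [0.592 0.292 0.   ]
towel wrist low [0.565 0.309 0.   ]
towel top cam corner [0.573 0.273 0.1  ]
towel side cam [0.561 0.206 0.1  ]
towel side cam2 [0.585 0.403 0.1  ]
cab t [0.646 0.176 0.1  ]
cab wrist [0.638 0.196 0.1  ]
cab side base [0.599 0.058 0.1  ]
towel wrist corner [0.605 0.276 0.1  ]
towel wrist low [0.585 0.288 0.1  ]
```

View pics/c6.png

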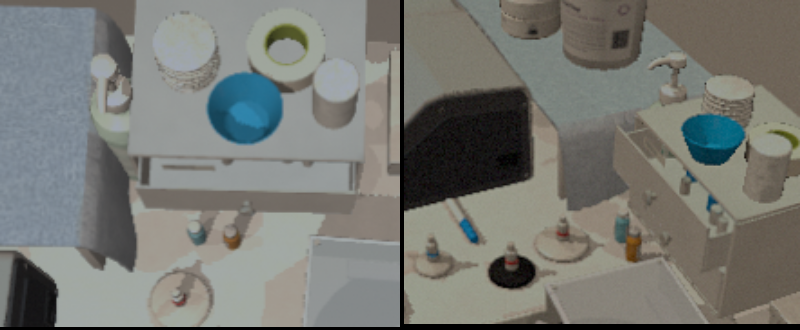

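The drawer front stands at about x = 0.64 and up to z ≈ 0.12. The towel block's corner is at about (0.596, 0.293), so both are just clear of the gripper at the largest head. I'll go down in stages with a narrower opening.

```bash
python3 -m creep '[35,1,-1.5,30,0,0,0,35,1,-1.5,60,0,0,0,35,1,-1.5,85,0,0,0,35,1,-1.5,110,0,0,0,35,1,-1.5,110,0,0,0]' 50
python3 -m creep '[35,0,0,10,0,0,0,35,0,0,22,0,0,0,35,0,0,34,0,0,0,35,0,0,45,0,0,0,35,0,0,45,0,0,0]'
```

```text
t: 16.4
tool_pos: [0.5576, 0.2371, 0.1217]
orientation: [0.001, 1.0, -0.0, -0.003]
ft_force: [-0.2, -0.2, 0.5]
gripper_width: 0.409
finger_force: 0.0
t: 16.82
tool_pos: [0.559, 0.2381, 0.0789]
orientation: [0.0, 1.0, -0.0, -0.001]
ft_force: [-1.3, -0.4, -0.1]
gripper_width: 0.411
finger_force: 0.0
```

```bash
python3 -m creep '[35,0.5,0,8,0,0,0,35,0.5,0,16,0,0,0,35,0.5,0,24,0,0,0,35,0.5,0,31.5,0,0,0,35,0.5,0,31.5,0,0,0]' 50
python3 -m creep '[35,0,0,0,0,0,0,10,0,0,0,0,0,0,10,0,0,0,0,0,0,10,0,0,0,0,0,0,10,0,0,0,0,0,0]'
python3 -m creep '[10,0,0,0,0,0,0,10,0,0,0,0,0,0,10,0,0,0,0,0,0]'
```

```text
t: 17.23
tool_pos: [0.5595, 0.2382, 0.0477]
orientation: [0.0, 1.0, -0.0, -0.001]
ft_force: [0.5, -0.5, 0.9]
gripper_width: 0.41
finger_force: 0.0
t: 17.65
tool_pos: [0.5604, 0.2385, 0.0497]
orientation: [-0.0, 1.0, -0.0, 0.0]
ft_force: [-0.8, -0.7, 2.5]
gripper_width: 0.136
finger_force: 49.0
t: 17.9
tool_pos: [0.5604, 0.2385, 0.0497]
orientation: [-0.0, 1.0, -0.0, 0.0]
ft_force: [-0.2, -0.4, 5.6]
gripper_width: 0.135
finger_force: 49.4
```

```bash
python3 -m creep '[10,0,0,-30,0,0,0,10,0,0,-70,0,0,0,10,0,0,-110,0,0,0,10,0,0,-148,0,0,0,10,0,0,-148,0,0,0]'
python3 -m creep '[10,-18,35,0,0,0,0,10,-36,70,0,0,0,0,10,-54,105,0,0,0,0,10,-63.5,122.5,0,0,0,0]'
python3 -m creep '[10,-18,35,0,0,0,0,10,-36,70,0,0,0,0,10,-54,105,0,0,0,0,10,-63.5,122.5,0,0,0,0,10,-63.5,122.5,0,0,0,0]'
python3 -m creep '[10,0,0,0,0,0,0,10,0,0,0,0,0,0,10,0,0,0,0,0,0,10,0,0,0,0,0,0,10,0,0,0,0,0,0]'
python3 - <<'E'
from h import *
a,_,_=cap('wrist','w7.png');b,_,_=cap('side','s7.png')
b=b[180:340,190:400]
b=cv2.resize(b,(420,320),interpolation=cv2.INTER_CUBIC)
c=np.zeros((384,800,3),np.uint8);c[:,:370]=a[:,70:440];c[:320,376:796]=b
cv2.imwrite('pics/c7.png',c[:,:,::-1])
E
```

```text
t: 18.32
tool_pos: [0.5631, 0.2396, 0.2043]
orientation: [-0.002, 1.0, -0.0, 0.005]
ft_force: [1.5, 0.5, -1.2]
gripper_width: 0.13
finger_force: 49.0
t: 18.65
tool_pos: [0.4939, 0.1117, 0.1969]
orientation: [0.001, 1.0, -0.001, -0.001]
ft_force: [0.2, 0.3, -1.5]
gripper_width: 0.134
finger_force: 49.1
t: 19.07
tool_pos: [0.4301, -0.0106, 0.1971]
orientation: [0.001, 1.0, -0.003, -0.001]
ft_force: [-0.3, 0.7, -0.2]
gripper_width: 0.13
finger_force: 49.1
t: 19.48
tool_pos: [0.4336, -0.0057, 0.1971]
orientation: [-0.0, 1.0, 0.001, -0.0]
ft_force: [0.3, -0.2, -0.4]
gripper_width: 0.135
finger_force: 49.1
```

View pics/c7.png

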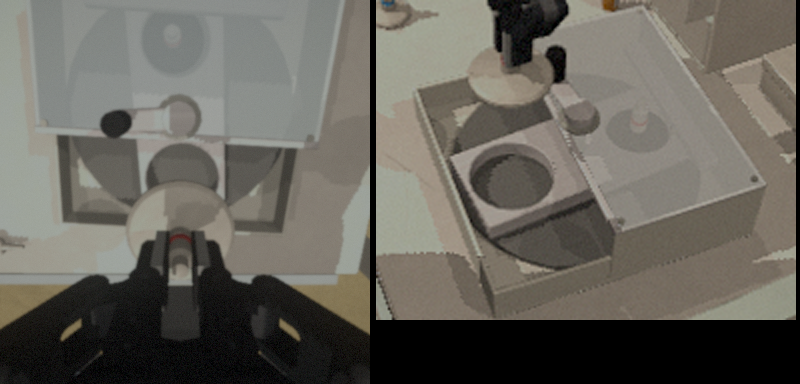

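The wrist half shows the wide pocket at columns 147–218 with its far edge at row 143. The held disc is at columns 127–235 with its far edge at row 182.

Run:
```python
from h import *
p=cams.camera_params('wrist');q=cams.camera_params('side')
f=lambda n,p,u,v,z:print(n,np.round(ray(p,[[u,v]],z)[0],4))
S=lambda x,y:(190+(x-376)/2-.25,180+y/2-.25)
for x in(147,218):f('poc',p,70+x,175,.034)
f('poc far',p,252.5,143,.034)
for x in(127,235):f('disc',p,70+x,225,.159)
f('disc far',p,252,182,.159)
f('s poc',q,*S(512,176),.034);f('s disc',q,*S(511,76),.153)
```

```text
poc [0.4373 0.0268 0.034 ]
poc [ 0.4374 -0.0423  0.034 ]
poc far [ 0.4684 -0.0076  0.034 ]
disc [0.441 0.025 0.159]
disc [ 0.4411 -0.0364  0.159 ]
disc far [ 0.4665 -0.0062  0.159 ]
s poc [ 0.4309 -0.0094  0.034 ]
s disc [ 0.4307 -0.0082  0.153 ]
```

```bash
python3 -m creep '[10,-0.8,1.6,30,0,0,0,10,-0.8,1.6,60,0,0,0,10,-0.8,1.6,85,0,0,0,10,-0.8,1.6,103,0,0,0,10,-0.8,1.6,103,0,0,0]'
python3 -m creep '[10,0,0,0,0,0,0,10,0,0,2,0,0,0,10,0,0,5,0,0,0,10,0,0,8,0,0,0,10,0,0,11,0,0,0]'
python3 -m creep '[10,0,0,3,0,0,0,10,0,0,6,0,0,0,10,0,0,9,0,0,0,10,0,0,9,0,0,0,10,0,0,9,0,0,0]'
```

```text
t: 20.0
tool_pos: [0.4314, -0.0078, 0.0916]
orientation: [0.0, 1.0, 0.0, -0.002]
ft_force: [-0.9, 0.3, -1.0]
gripper_width: 0.134
finger_force: 49.1
t: 20.42
tool_pos: [0.4328, -0.0081, 0.0838]
orientation: [-0.0, 1.0, -0.0, 0.001]
ft_force: [0.3, -0.6, -0.8]
gripper_width: 0.131
finger_force: 49.1
t: 20.83
tool_pos: [0.4322, -0.0082, 0.074]
orientation: [0.0, 1.0, -0.0, -0.0]
ft_force: [0.7, 0.9, -1.2]
gripper_width: 0.128
finger_force: 49.1
```

Inside the pocket with no contact force. I'll lower the last 6 mm, release and lift.

```bash
python3 -m creep '[10,0,0,2,0,0,0,10,0,0,4,0,0,0,10,0,0,5.5,0,0,0,10,0,0,5.5,0,0,0,10,0,0,5.5,0,0,0]'
python3 -m creep '[20,0,0,0,0,0,0,30,0,0,0,0,0,0,45,0,0,0,0,0,0,45,0,0,0,0,0,0,45,0,0,-20,0,0,0]'
python3 -m creep '[45,0,0,-40,0,0,0,45,0,0,-80,0,0,0,45,0,0,-120,0,0,0,45,0,0,-120,0,0,0,45,0,0,-120,0,0,0]'
python3 -m creep '[45,0,40,0,0,0,0,45,0,80,0,0,0,0,45,0,120,0,0,0,0,45,0,160,0,0,0,0,45,0,160,0,0,0,0]'
python3 -m creep '[45,0,0,0,0,0,0,45,0,0,0,0,0,0,45,0,0,0,0,0,0,45,0,0,0,0,0,0,45,0,0,0,0,0,0]'
python3 - <<'E'
from h import *
a,_,_=cap('top','t8.png');b,_,_=cap('side','s8.png')
a=cv2.resize(a[120:280,150:410],(390,240),interpolation=cv2.INTER_CUBIC)
b=cv2.resize(b[180:340,190:400],(400,305),interpolation=cv2.INTER_CUBIC)
c=np.zeros((305,800,3),np.uint8);c[:240,:390]=a;c[:,400:]=b
cv2.imwrite('pics/c8.png',c[:,:,::-1])
E
```

```text
t: 21.25
tool_pos: [0.4323, -0.0082, 0.0686]
orientation: [0.0, 1.0, -0.0, -0.0]
ft_force: [0.1, 0.9, -0.4]
gripper_width: 0.133
finger_force: 49.1
t: 21.67
tool_pos: [0.4317, -0.008, 0.0869]
orientation: [0.0, 1.0, 0.0, -0.002]
ft_force: [0.9, 0.5, 0.5]
gripper_width: 0.528
finger_force: 0.0
t: 22.08
tool_pos: [0.4333, -0.0082, 0.211]
orientation: [-0.0, 1.0, -0.0, 0.003]
ft_force: [0.3, 0.3, -0.2]
gripper_width: 0.529
finger_force: 0.0
t: 22.5
tool_pos: [0.431, -0.1755, 0.2075]
orientation: [0.001, 1.0, -0.005, -0.001]
ft_force: [-0.2, -0.8, -0.4]
gripper_width: 0.528
finger_force: 0.0
t: 22.92
tool_pos: [0.4325, -0.1669, 0.2086]
orientation: [-0.0, 1.0, 0.001, -0.0]
ft_force: [0.1, -0.6, 0.3]
gripper_width: 0.528
finger_force: 0.0
```

View pics/c8.png

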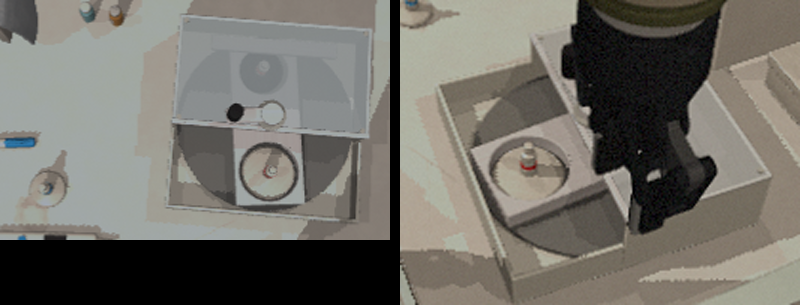

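The top half shows the largest head flat in the wide pocket at (268,172) and the middle-sized one in the narrow pocket under the cover at (263,67). The smallest head is untouched at (47,188) and the robot is clear.

```bash
python3 -c "
from station import job
print(job.job_done())"
```

```text
the job is handed in; nothing more can be done
None
```

I handed the job in at about 23 s: both larger heads look flat and upright in their pockets in the last pictures, the smallest was left standing and the arm is clear, but no verdict came back, and I viewed 11 pictures, one over the limit of 10.

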